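# Gauge the spacer plates by pinch and mount the 12 mm one

### The arm

A 7-joint arm with a two-finger parallel gripper is mounted at the origin on a cart in front of the work surface, level with it; the furniture and walls round the work are solid. World frame = base frame: x ahead of the robot, y to its left, z up, the work surface at z = 0. Lengths are in mm, angles in rad, forces in N, time in s.
With the tool pointing down it reaches from about 400 to 925 mm from the base axis. Payload 5.6 kg.
Tool frame: the origin (TCP) lies on the front face of the gripper's body, between the roots of the fingers; the fingertips stand 73 mm ahead of it and the grasp point (between the pads) lies 54 mm ahead of it; z points along the fingers, y is the line along which they close (so a half turn about z gives the same grasp; the last joint's range is limited). The gripper opens to 85 mm and grips with 20 to 120 N. Pads are 22 mm wide; open, the fingers measure 114 mm over their backs; the gripper's body (76 mm by 85 mm) begins 54 mm behind the grasp point. The pads swing forward as they close: fully open they stand 13 mm farther back than shut.
Start: joints at [-1.227, 0.468, -0.012, 1.603, 0.006, 1.071, -0.056], TCP at [245.234, 601.968, 303.89] pointing down, gripper open.
Joint ranges: [-2.53, 2.53], [-0.31, 2.02], [-1.57, 1.55], [0.28, 2.44], [-1.29, 4.43], [0.15, 1.84], [-2.92, 2.92]. Speed limits (rad/s): [2.57, 2.57, 3.14, 3.14, 3.14, 3.14, 3.14].

### API

Orientations are given as a unit quaternion [w, x, y, z].
In Python, from rig import read_state, camera, finish_job gives the robot as it stands. The module is installed in compiled form; this text tells all that it offers.
- The arm moves only by the tool jog_arm, never from a script. Its argument "deltas" is one flat list of numbers, 5 for each row, row after row: the shift along the world's x, y, z in cm, then the turn about the world's z in degrees, then the finger opening in cm, from 0 to 8.54. A call has 1 to 12 rows; each row shifts and turns the commanded pose from where the row before left it; what a row does not reach is not made up. A row lasts 1/8 s, in which the tool goes at most 62.5 mm and 10.7 degrees, less where a joint would pass 70% of its speed; a pose out of reach is approached as far as the arm can. A call with a gripper value outside its range is refused whole. The fingers move at their own pace and stop on an object; "force" is the grip in N (left out, the last holds). Time passes only in rows, so rows that do not move let the fingers close. It gives the time, the measured TCP pose, the force, the opening and the grip force at its end, in the units of the state.
- read_state(): the state, without advancing time (a new reading comes with each control period).
- camera(name): name is "side" or "top" or "wrist"; returns a dict with "pixels" (420x560x3 uint8, red, green, blue), "fx", "fy", "cx", "cy" (pixels), "position" and "orientation" of the camera in the world. Camera axes: x right, y up, looking along -z (the intrinsics and any distortion apply to the point x, -y, -z); pixel columns grow to the right and rows downward; lengths in mm; the calibration is good to about 2 mm. A picture is of the moment at which its call begins. There is no depth.
- finish_job(): hands the job in; it is judged then, once.
The state is a dict: "clock": time; "joint_positions": joint angles; "joint_vel": joint speeds; "joint_torque": joint torques, N m; "ee_pos": TCP position; "ee_rot": TCP orientation; "force": force on the tool from outside, world axes, zero at the start; "torque": the same for the moment, N m; "finger_gap": opening from 0.0 (shut) to 1.0 (fully open); "grip_force": force on a finger pad.
Only numpy, scipy, OpenCV 4.12 (cv2) and the standard library are available. Lean on these libraries where they do the work, as an engineer would, in place of code of your own. Each camera call takes 0.05 s, during which the arm holds its last target. There are 200 camera calls.

### The job

Three look-alike spacer plates stand on the table, 10, 12 and 14 mm thick: find the 12 mm one by pinching them where they stand, and leave the other two standing there. Press the 12 mm plate gently down between the holder's wall and its sprung jaw, right to the floor and a couple of centimetres short of the brass stop, then slide it along the groove until it just touches the stop, and let go. Do not shift the stop from its setting, do not force the plate, and leave the loupe, the tip tube and the bubble level alone.

Things in the scene. Friction and masses are not known exactly. Their poses are not given: they have to be found in the camera images.
- plate_k: One of three look-alike square-cornered aluminium spacer plates, 50 mm wide, 60 mm high, standing on edge on the table; 10, 12 or 14 mm thick, one of each; nothing but its thickness tells which. Origin: centre of its underside. x: through the thickness, y: along the 50 mm width, z: up. About 0.1 kg.
- plate_m: One of three look-alike square-cornered aluminium spacer plates, 50 mm wide, 60 mm high, standing on edge on the table; 10, 12 or 14 mm thick, one of each; nothing but its thickness tells which. Origin: centre of its underside. x: through the thickness, y: along the 50 mm width, z: up. About 0.1 kg.
- plate_p: One of three look-alike square-cornered aluminium spacer plates, 50 mm wide, 60 mm high, standing on edge on the table; 10, 12 or 14 mm thick, one of each; nothing but its thickness tells which. Origin: centre of its underside. x: through the thickness, y: along the 50 mm width, z: up. About 0.1 kg.
- holder: Fixed grey holder, 84 x 170 mm. Origin: underside, on the groove's line. y: along the groove to the stop, x: from wall to jaw, z: up. Groove floor at z 6 mm; fixed wall's upright face at x -6 mm, so that a seated 12 mm plate is centred on x 0; the wall's lip leans outward from z 14 to x -10 mm at z 22. The sprung jaw's lip is 26 mm high.
- jaw (a joint): Steel jaw opposite the wall, pressed towards it by springs; slides along the holder's +x. Groove width = 8.5 mm + this value (m); 0 = empty, limit 0.009. Its lip leans outward from z 14 mm by 7 mm at z 26 mm, so a plate pushed down wedges it open. Spring force about 3 N when empty, 6 N at 12 mm, so the 12 mm plate drags with 5 to 12 N.
- stop_face (a point): Centre of the brass stop's flat face, at the holder's x 0, z 20 mm and y 20 to 45 mm. Axes as the holder's; the face looks to -y. The stop is 20 mm long, 36 mm wide, its black knob's top 46 mm above the table; held by friction, it slips along +y above about 16 N.
- loupe: Black loupe, 35 mm across and 42 mm high, standing loose. Origin: underside centre.
- tip_tube: Loose upright tube with a blue cap, 20 mm across, 64 mm high. Origin: underside centre.
- level: Loose round bubble level with a green top, 31 mm across, 10 mm high. Origin: underside centre.
There are look-alikes about, which are no part of the job. Leave any blue or purple look-alike of the plate_p alone.

How it is judged (in metres and radians):
On the way, in this order (a step that is already met when the one before it is completed fails the run):
1. a plate stands on the groove's floor, at least 8 mm short of the stop (((z of plate_k in the frame of holder between 0.004 and 0.0075 m and x of plate_k in the frame of holder between -0.003 and 0.005 m and angle between the y axis of plate_k and the y axis of holder, either way round below 0.12 rad and angle between plate_k's own z axis and vertical below 0.12 rad and y of plate_k in the frame of stop_face below -0.033 m) or (z of plate_m in the frame of holder between 0.004 and 0.0075 m and x of plate_m in the frame of holder between -0.003 and 0.005 m and angle between the y axis of plate_m and the y axis of holder, either way round below 0.12 rad and angle between plate_m's own z axis and vertical below 0.12 rad and y of plate_m in the frame of stop_face below -0.033 m) or (z of plate_p in the frame of holder between 0.004 and 0.0075 m and x of plate_p in the frame of holder between -0.003 and 0.005 m and angle between the y axis of plate_p and the y axis of holder, either way round below 0.12 rad and angle between plate_p's own z axis and vertical below 0.12 rad and y of plate_p in the frame of stop_face below -0.033 m))), for 0.1 s.
2. it has been slid along the groove to within 1.5 mm of the stop's face (((z of plate_k in the frame of holder between 0.004 and 0.0075 m and x of plate_k in the frame of holder between -0.003 and 0.005 m and angle between the y axis of plate_k and the y axis of holder, either way round below 0.12 rad and angle between plate_k's own z axis and vertical below 0.12 rad and y of plate_k in the frame of stop_face above -0.0265 m) or (z of plate_m in the frame of holder between 0.004 and 0.0075 m and x of plate_m in the frame of holder between -0.003 and 0.005 m and angle between the y axis of plate_m and the y axis of holder, either way round below 0.12 rad and angle between plate_m's own z axis and vertical below 0.12 rad and y of plate_m in the frame of stop_face above -0.0265 m) or (z of plate_p in the frame of holder between 0.004 and 0.0075 m and x of plate_p in the frame of holder between -0.003 and 0.005 m and angle between the y axis of plate_p and the y axis of holder, either way round below 0.12 rad and angle between plate_p's own z axis and vertical below 0.12 rad and y of plate_p in the frame of stop_face above -0.0265 m))), for 0.1 s.
At the end, for the whole second after the job is handed in: A plate at rest on the groove floor, upright and along it within 0.12 rad, end within 1.5 mm of the stop; jaw closed on it at 12 mm (+-0.8); stop within 1.5 mm of its setting; other plates upright within 20 mm, loupe, tube and level within 15 mm of where they stood (((z of plate_k in the frame of holder between 0.004 and 0.0075 m and x of plate_k in the frame of holder between -0.003 and 0.005 m and angle between the y axis of plate_k and the y axis of holder, either way round below 0.12 rad and angle between plate_k's own z axis and vertical below 0.12 rad and y of plate_k in the frame of stop_face above -0.0265 m and linear speed of plate_k below 0.01 m/s and distance of each of plate_m, plate_p from where it was at the start of the episode below 0.02 m and angle between each of plate_m, plate_p's own z axis and vertical below 0.15 rad) or (z of plate_m in the frame of holder between 0.004 and 0.0075 m and x of plate_m in the frame of holder between -0.003 and 0.005 m and angle between the y axis of plate_m and the y axis of holder, either way round below 0.12 rad and angle between plate_m's own z axis and vertical below 0.12 rad and y of plate_m in the frame of stop_face above -0.0265 m and linear speed of plate_m below 0.01 m/s and distance of each of plate_k, plate_p from where it was at the start of the episode below 0.02 m and angle between each of plate_k, plate_p's own z axis and vertical below 0.15 rad) or (z of plate_p in the frame of holder between 0.004 and 0.0075 m and x of plate_p in the frame of holder between -0.003 and 0.005 m and angle between the y axis of plate_p and the y axis of holder, either way round below 0.12 rad and angle between plate_p's own z axis and vertical below 0.12 rad and y of plate_p in the frame of stop_face above -0.0265 m and linear speed of plate_p below 0.01 m/s and distance of each of plate_k, plate_m from where it was at the start of the episode below 0.02 m and angle between each of plate_k, plate_m's own z axis and vertical below 0.15 rad)) and value of joint jaw between 0.0027 and 0.0043 m and distance of stop_face from where it was at the start of the episode below 0.0015 m and distance of each of loupe, tip_tube, level from where it was at the start of the episode below 0.015 m); the robot touches nothing.
It fails at once if the stop is shifted by more than 1.5 mm (distance of stop_face from where it was at the start of the episode above 0.0015 m).
It fails at once if a plate is forced against the holder, its jaw or stop with more than 50 N (contact force between any of plate_k, plate_m, plate_p and holder above 50 N).
It fails at once if a plate falls over (angle between any of plate_k, plate_m, plate_p's own z axis and vertical above 0.6 rad).
It fails at once if more than one plate is carried away from its place (60 mm) (distance of each of plate_k, plate_m from where it was at the start of the episode above 0.06 m or distance of each of plate_k, plate_p from where it was at the start of the episode above 0.06 m or distance of each of plate_m, plate_p from where it was at the start of the episode above 0.06 m).
It fails at once if the loupe, tip tube or level is moved by more than 15 mm (distance of any of loupe, tip_tube, level from where it was at the start of the episode above 0.015 m).
It also fails if it takes over 58 s, if anything falls off the work surface, if the arm or the gripper's body presses on something with over 40 N, if the wrist force passes 120 N, or if a joint passes its speed limit or range.

## Working session

There is one attempt and no reset: what is moved stays moved. The work goes in short steps, Python scripts to look and compute and a tool call to move; the robot and the scene stay as the last step left them, time stands still between calls to the robot, and variables do not carry over. Pictures are saved under pics/ and viewed, at most 10 in all, crops included, and the job is handed in when it is done.

Besides the shell and the picture viewer there is one more tool, called after "Request:" in YAML: its name, and indented under it one key for each argument. jog_arm: Moves the arm, as the interface text tells. Its arguments: {"type":"object","properties":{"deltas":{"type":"array","items":{"type":"number"}},"force":{"type":"number"}},"required":["deltas"]}

```bash
mkdir -p pics; cat > h.py <<'E'
import numpy as np, cv2, pickle
from scipy.spatial.transform import Rotation as R
from rig import read_state, camera, finish_job
def rot(c):
    w,x,y,z=c["orientation"]; return R.from_quat([x,y,z,w]).as_matrix()
def ray(c,u,v):
    d=np.array([(u-c["cx"])/c["fx"],-(v-c["cy"])/c["fy"],-1.]); return rot(c)@d
def at(c,u,v,z):
    p=np.array(c["position"]); d=ray(c,u,v); return p+d*(z-p[2])/d[2]
def proj(c,P):
    q=rot(c).T@(np.array(P)-c["position"]); return c["cx"]+c["fx"]*q[0]/-q[2], c["cy"]-c["fy"]*q[1]/-q[2]
def snap(n,f):
    c=camera(n); pickle.dump(c,open(f"pics/{f}.pkl","wb")); return c
def load(f): return pickle.load(open(f"pics/{f}.pkl","rb"))
def save(img,f): cv2.imwrite(f"pics/{f}.png",cv2.cvtColor(img,cv2.COLOR_RGB2BGR))
E
python3 - <<'E'
from h import *
for n in ("top","side"):
    c=snap(n,n+"0"); save(c["pixels"],n+"0"); print({k:v for k,v in c.items() if k!="pixels"})
print(read_state())
E
```

```text
{'fx': 467.54716470709053, 'fy': 467.54716470709053, 'cx': 276.85899895883006, 'cy': 204.81843486147153, 'position': array([ 455.34576724,   55.2866712 , 1151.25830272]), 'orientation': array([-0.69807397, -0.0421091 ,  0.0344644 ,  0.71395501])}
{'fx': 507.04830412435876, 'fy': 507.04830412435876, 'cx': 275.27552589770244, 'cy': 216.1136677336912, 'position': array([ 507.06332427, 1038.27733528,  395.1060991 ]), 'orientation': array([-0.03661905, -0.01246857,  0.58485362,  0.81021591])}
{'clock': 0.1, 'joint_positions': array([-1.22696657,  0.46831354, -0.01164059,  1.60352812,  0.00602356,
        1.07139903, -0.05629083]), 'joint_vel': array([ 0.00036743, -0.00141177, -0.00101451, -0.00239851,  0.00052425,
        0.0017511 ,  0.00031455]), 'joint_torque': array([ 8.30996341e-04, -5.33520484e+01,  2.14449351e-02, -2.51962262e+01,
        1.14200427e-02,  4.38815288e-03, -1.21886509e-05]), 'ee_pos': array([245.10764194, 601.59974586, 303.01906872]), 'ee_rot': array([-9.59032452e-05,  1.92216198e-01,  9.81352272e-01, -8.01003375e-04]), 'force': array([-0.39940247,  0.82534548,  0.03908781]), 'torque': array([-0.01864345, -0.03342107,  0.00177434]), 'grip_force': 0.0, 'finger_gap': 1.0010297398900174}
```

View pics/top0.png

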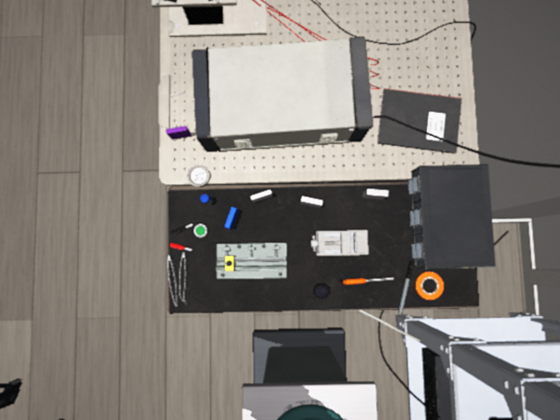

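View pics/side0.png

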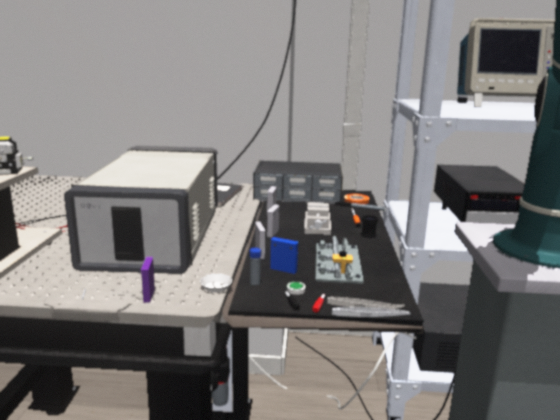

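The top view shows three pale plates at (261,195), (312,201) and (377,192). The blue look-alike is at (232,217) and the purple one at (178,131). The holder is at (251,260) with its brass stop at (229,263), the tube at (205,198), the level at (200,230) and the loupe at (321,290). The side view shows the same layout. What could be taken for a plate: the three pale ones (the ones I want), the blue, the purple, and the white block at (340,243), which is a fixture. Next, a close crop.

```bash
python3 - <<'E'
from h import *
c=load("top0"); a=c["pixels"]
A=cv2.resize(a[182:217,235:395],None,fx=5,fy=5,interpolation=cv2.INTER_CUBIC)
B=cv2.resize(a[180:310,190:350],None,fx=5,fy=5,interpolation=cv2.INTER_CUBIC)[:595]
out=np.zeros((600,800,3),np.uint8); out[:175]=A; B=cv2.resize(a[235:285,210:300],None,fx=8,fy=8,interpolation=cv2.INTER_CUBIC)
out[185:585,:720]=B; save(out,"crop")
for n,u,v,z in [("pl1",261,195,60),("pl2",312,201,60),("pl3",377,192,60),("blue",232,217,60),("holder",251,260,20),("stop",229,263,46),("loupe",321,290,42),("tube",205,198,64),("level",200,230,10),("wfix",340,243,40)]: print(n,at(c,u,v,z).round(0))
E
```

```text
pl1 [598. 103.  60.]
pl2 [581. -17.  60.]
pl3 [ 599. -170.   60.]
blue [548. 172.  60.]
holder [447. 131.  20.]
stop [441. 181.  46.]
loupe [373. -33.  42.]
tube [594. 234.  64.]
level [522. 256.  10.]
wfix [482. -81.  40.]
```

View pics/crop.png

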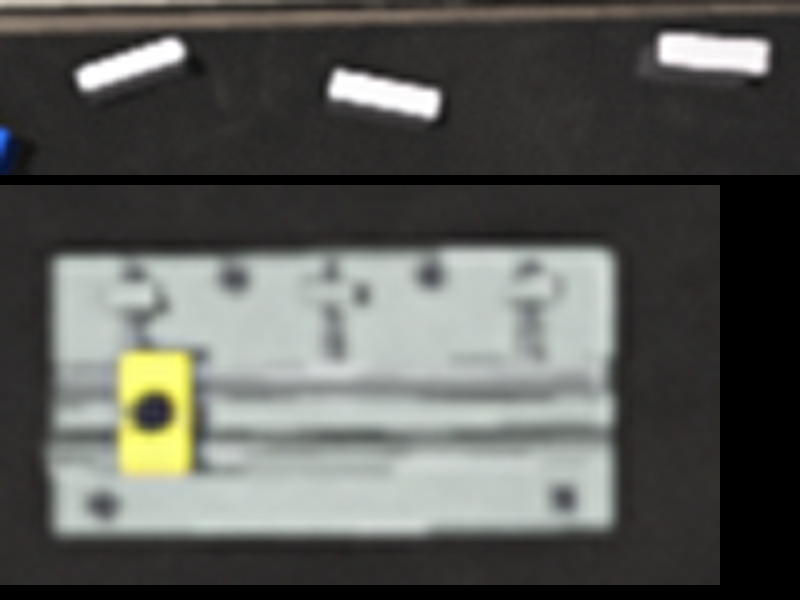

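The crop shows three pale plates whose apparent thickness grows from left to right. The stop is at crop (155,412) with its face edge at about x=192. The jaw and its springs are on the upper (+x world) side, so the holder's axes are close to the world's. Now I'll measure.

```bash
python3 - <<'E'
from h import *
c=load("top0"); a=c["pixels"]
def rect(x0,y0,x1,y1,mask,z,n):
    s=8; g=cv2.resize(mask[y0:y1,x0:x1].astype(np.float32),None,fx=s,fy=s,interpolation=cv2.INTER_LINEAR)
    m=(g>0.5).astype(np.uint8); cs,_=cv2.findContours(m,cv2.RETR_EXTERNAL,cv2.CHAIN_APPROX_NONE); k=max(cs,key=cv2.contourArea)
    b=cv2.boxPoints(cv2.minAreaRect(k))
    W=np.array([at(c,x0+(p[0]+.5)/s-.5,y0+(p[1]+.5)/s-.5,z) for p in b])[:,:2]
    e=[W[1]-W[0],W[2]-W[1]]; e.sort(key=np.linalg.norm); l=e[1]; ang=np.degrees(np.arctan2(l[1],l[0]))%180
    print(n,"ctr",W.mean(0).round(1),"size",[round(np.linalg.norm(q),1) for q in e],"long axis deg",ang.round(1))
g=a.min(2)/255.
for n,(x,y) in {"pl1":(261,195),"pl2":(312,201),"pl3":(377,192)}.items(): rect(x-18,y-9,x+18,y+10,g/0.9,60,n)
rect(205,235,300,290,g/0.6,10,"holder")
yel=((a[...,0].astype(int)-a[...,2])>70).astype(float); rect(215,250,245,275,yel,36,"stop")
print(c["position"])
d=at(c,210+192/8-.5,235+412/8-.5,36); print(d)
for v in (255,360,388,437,470,532): print(v, at(c,210+400/8-.5,235+(v-185)/8-.5,22))
E
```

```text
pl1 ctr [599.8 103.3] size [np.float64(13.6), np.float64(53.5)] long axis deg 107.0
pl2 ctr [582.8 -15.6] size [np.float64(15.7), np.float64(53.3)] long axis deg 77.1
pl3 ctr [ 598.5 -170.2] size [np.float64(17.7), np.float64(53.0)] long axis deg 83.8
holder ctr [445.9 132.3] size [np.float64(89.2), np.float64(175.2)] long axis deg 88.7
stop ctr [440.7 182.5] size [np.float64(21.1), np.float64(35.0)] long axis deg 179.3
[ 455.34576724   55.2866712  1151.25830272]
[386.66952483 172.44590696  36.        ]
255 [486.1656943  110.01558694  22.        ]
360 [454.73969719 110.57597745  22.        ]
388 [446.39141134 110.72484464  22.        ]
437 [431.81414298 110.98478748  22.        ]
470 [422.01984294 111.1594401   22.        ]
532 [403.66838283 111.48668458  22.        ]
```

Request:
jog_arm:
  deltas: [4,-6,0,-10,6,4,-6,0,-10,6,4,-6,0,-10,6,4,-6,0,-10,6,4,-6,0,-10,6,0,-5.2,0,-10,6,0,-5,0,-7,6,0,0,0,0,6]
  force: 20

```text
clock: 1.1
ee_pos: [418.8, 236.1, 303.8]
ee_rot: [0.0, 0.704, 0.71, -0.001]
force: [-0.3, 1.4, 0.9]
finger_gap: 0.7
grip_force: 0.0
```

```bash
python3 - <<'E'
from h import *
c=snap("wrist","w0"); save(cv2.resize(c["pixels"],(800,600)),"w0"); print(c["position"],rot(c).round(3),c["fx"],read_state()["ee_pos"])
E
```

```text
[416.90408452 307.08018145 374.44680839] [[ 1.    -0.008 -0.001]
 [ 0.008  0.96   0.281]
 [-0.002 -0.281  0.96 ]] 364.25756254087395 [418.66609644 238.5673748  304.00054883]
```

View pics/w0.png

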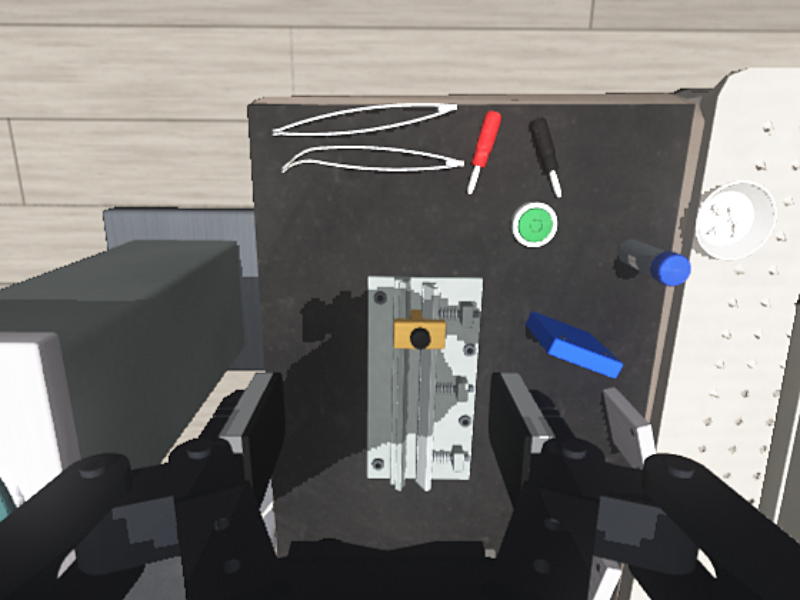

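The wrist view shows the holder with its jaw springs on the +x side. The stop's front edge is at about (419,349) of 800, and the groove runs along y. I'll enlarge it for the measurements.

```bash
python3 - <<'E'
from h import *
c=load("w0"); a=c["pixels"][190:345,250:345]
save(cv2.resize(cv2.rotate(a,cv2.ROTATE_90_COUNTERCLOCKWISE),None,fx=5,fy=5,interpolation=cv2.INTER_CUBIC),"w0c")
E
```

```text
(no output)
```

View pics/w0c.png

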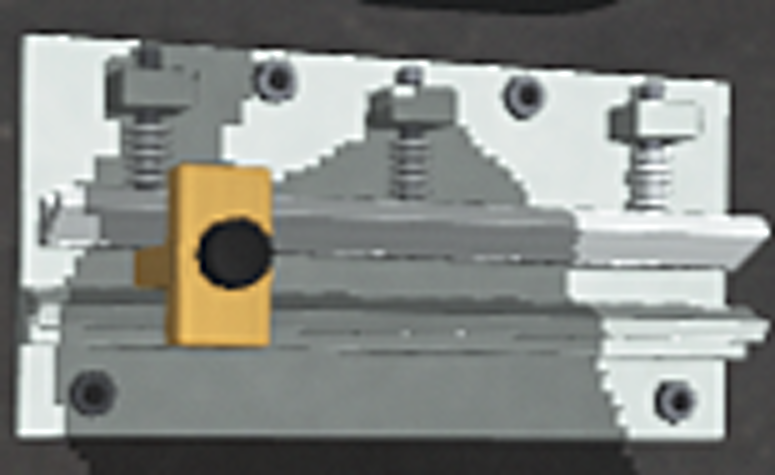

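```bash
python3 - <<'E'
from h import *
c=load("w0")
def P(n,X,Y,z): print(n,at(c,344-(Y-2)/5,190+(X-2)/5,z).round(1))
for X,ys in ((690,(215,268,305,320,335,357)),(400,(203,252,297,320,335,355))):
  for n,Y,z in zip(("jaw lip outer z26","jaw lip bottom z14","wall face z14?","wall lip z22","wall z22b","wall foot"),ys,(26,14,14,22,22,22)): P(n,X,Y,z)
for X,Y in ((22,35),(728,80),(722,440),(18,438)): P("base",X,Y,6)
for z in(32,36,40):
  for X,Y in ((270,170),(270,345),(172,165),(172,343)): P(f"stop{z}",X,Y,z)
P("knob46",235,253,46)
t=load("top0")
# triangulate pl centers w/ wrist not needed
E
```

```text
jaw lip outer z26 [452.5  69.6  26. ]
jaw lip bottom z14 [441.7  61.3  14. ]
wall face z14? [433.3  61.3  14. ]
wall lip z22 [429.6  66.7  22. ]
wall z22b [426.2  66.7  22. ]
wall foot [421.3  66.6  22. ]
jaw lip outer z26 [452.8 139.6  26. ]
jaw lip bottom z14 [443.4 133.7  14. ]
wall face z14? [433.7 133.6  14. ]
wall lip z22 [428.4 137.4  22. ]
wall z22b [425.3 137.4  22. ]
wall foot [421.  137.4  22. ]
base [486.9 216.4   6. ]
base [486.6  46.    6. ]
base [402.2  46.9   6. ]
base [403.  216.5   6. ]
stop32 [457.9 171.2  32. ]
stop32 [422.6 170.9  32. ]
stop32 [458. 192.  32.]
stop32 [422.8 191.7  32. ]
stop36 [457.4 172.8  36. ]
stop36 [422.5 172.5  36. ]
stop36 [457.6 193.3  36. ]
stop36 [422.7 193.   36. ]
stop40 [456.9 174.3  40. ]
stop40 [422.5 174.   40. ]
stop40 [457.1 194.7  40. ]
stop40 [422.6 194.4  40. ]
knob46 [440.  183.8  46. ]
```

Request:
jog_arm:
  deltas: [2.4,-3.4,-1,-2,5,2,-3.2,-1,-2,5,2,-3.2,-1,-2,5,2,-3.2,-1,-2,5,2,-3.2,-1,-2,5,2,-3.2,-1,-1,5,2,-3,-1,-1,5,2,-3,0,-1.4,5,0,0,0,0,5,0,0,0,0,5]

```text
clock: 2.4
ee_pos: [582.5, -12.4, 233.3]
ee_rot: [-0.001, 0.779, 0.626, -0.0]
force: [0.4, 0.1, -0.8]
finger_gap: 0.585
grip_force: 0.0
```

```bash
python3 - <<'E'
from h import *
c=snap("wrist","w1"); s=read_state(); print(s["ee_pos"],s["ee_rot"],s["clock"],s["finger_gap"])
im=c["pixels"].copy()
for x,y,z in ((582.8,-15.6,60),):
  u,v=proj(c,(x,y,z)); print(u,v); 
save(cv2.resize(im,(800,600)),"w1")
E
```

```text
[582.37200583 -12.0392148  233.42490217] [-6.30945332e-04  7.79306668e-01  6.26642407e-01 -1.13412923e-04] 2.45 0.5875206599024212
274.11223434799916 212.89632463581543
```

View pics/w1.png

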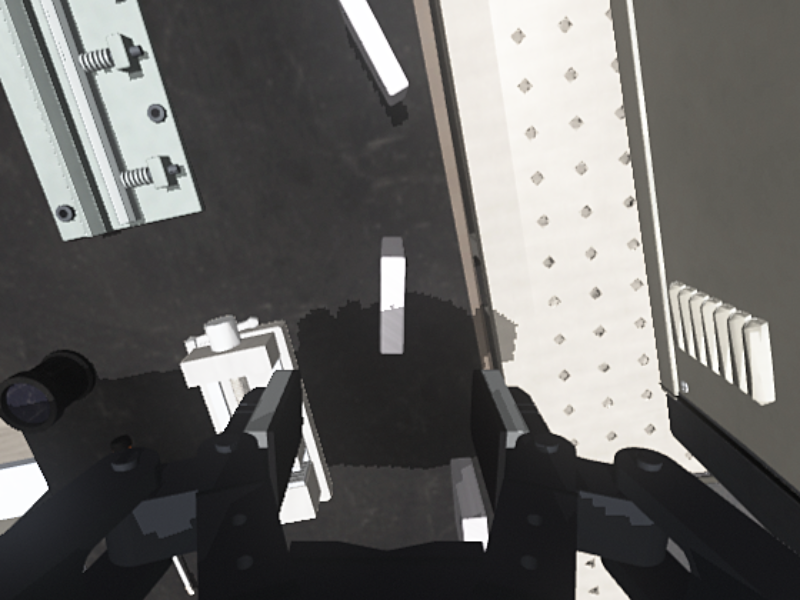

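The plate's top is centred at (392,305) of 800, within 1 px of where I predicted it, and it lines up with the fingers. Descending.

Request:
jog_arm:
  deltas: [0,-0.3,-3,0,4.5,0,0,-3,0,4.2,0,0,-3,-0.4,4,0,0,-2,0,4,0,0,-1,0,4,0,0,-0.4,0,4,0,0,0,0,4]

```text
clock: 3.32
ee_pos: [583.0, -17.0, 110.4]
ee_rot: [0.0, 0.782, 0.623, 0.0]
force: [-0.6, -0.8, -0.6]
finger_gap: 0.466
grip_force: 0.0
```

```bash
python3 - <<'E'
from h import *
s=read_state(); print(s["ee_pos"],s["ee_rot"],s["clock"],s["finger_gap"],s["force"])
E
```

```text
[582.95125633 -16.99847243 110.38964893] [2.58443466e-04 7.82380980e-01 6.22799963e-01 3.76062522e-04] 3.325 0.46597058783584083 [-0.58138577 -0.7702347  -0.6099492 ]
```

Request:
jog_arm:
  deltas: [0,0.15,-0.5,0,3,0,0,0,0,2,0,0,0,0,1.6,0,0,0,0,1.4,0,0,0,0,1.2,0,0,0,0,1,0,0,0,0,0.6,0,0,0,0,0.2,0,0,0,0,0,0,0,0,0,0]
  force: 20

```text
clock: 4.58
ee_pos: [582.8, -15.6, 105.1]
ee_rot: [0.0, 0.782, 0.623, 0.0]
force: [0.5, -0.3, 2.4]
finger_gap: 0.136
grip_force: 20.2
```

```bash
python3 - <<'E'
from h import *
s=read_state(); print(s["ee_pos"],s["ee_rot"],s["clock"],s["finger_gap"],s["finger_gap"]*85.4,s["force"],s["grip_force"])
E
```

```text
[582.84254671 -15.59045736 105.08946012] [2.46698219e-04 7.82435887e-01 6.22731059e-01 2.25803183e-04] 4.575 0.13557837710027826 11.578393404363764 [ 0.46774879 -0.27974915  2.37486156] 20.234723389148712
```

The pinch reads 11.6 mm, which fits 12 mm. It is also the middle one of the three in the images. I'll firm the grip, lift and carry.

Request:
jog_arm:
  deltas: [0,0,0,0,0,0,0,0,0,0,0,0,1.5,0,0,0,0,3,0,0,-1,1,3,1,0,-2.5,2.5,0,2,0,-2.5,2.5,0,2,0,-2.5,2.5,0,2,0,-2.5,2.5,0,3,0,-2,2,0,3,0,-1.3,1.1,0,0,0,0,0,0,0,0]
  force: 60

```text
clock: 6.08
ee_pos: [438.9, 125.9, 180.1]
ee_rot: [-0.0, 0.707, 0.708, -0.0]
force: [0.0, -0.9, -0.7]
finger_gap: 0.128
grip_force: 58.5
```

```bash
python3 - <<'E'
from h import *
c=snap("wrist","w2"); s=read_state(); print(s["ee_pos"],s["ee_rot"],s["clock"],s["finger_gap"]*85.4,s["force"],s["grip_force"])
w,x,y,z=s["ee_rot"]; print(R.from_quat([x,y,z,w]).as_matrix().round(4))
a=c["pixels"]; save(cv2.resize(a[90:390,80:480],(800,600),interpolation=cv2.INTER_CUBIC),"w2")
E
```

```text
[439.82564052 125.28275568 180.16917226] [2.43044205e-04 7.07018212e-01 7.07195278e-01 1.67602683e-04] 6.125 10.994207718223304 [ 1.20457701  0.35349943 -1.69881457] 58.524046540260315
[[-3.e-04  1.e+00  6.e-04]
 [ 1.e+00  3.e-04 -1.e-04]
 [-1.e-04  6.e-04 -1.e+00]]
```

View pics/w2.png

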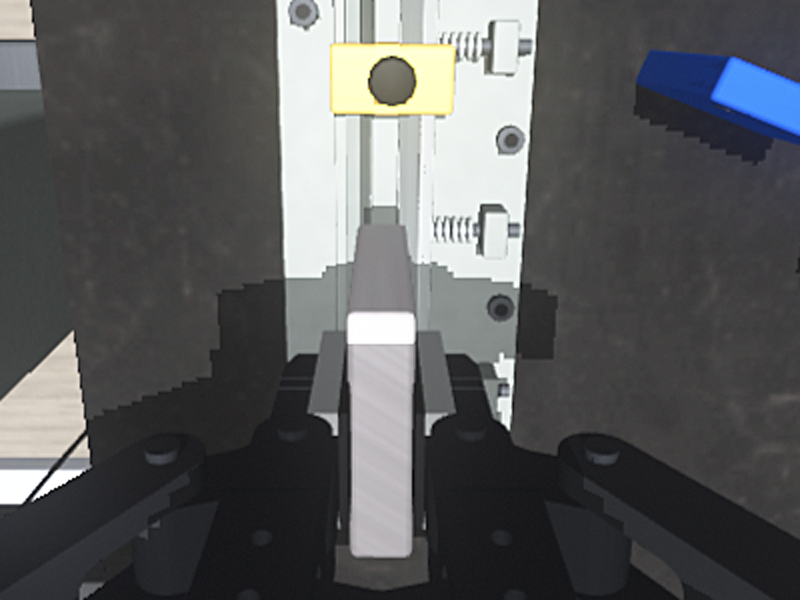

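The plate is held square above the groove. Its lower front edge runs (358,226)–(405,226), and the stop's near edge runs (331,114)–(454,114). I'll work out the offset.

```bash
python3 - <<'E'
from h import *
c=load("w2"); P=lambda n,X,Y,z: print(n,at(c,80+X/2-.25,90+Y/2-.25,z).round(1))
for X in(358,405): P("plate bottom z75",X,226,75)
for X in(348,414): P("plate top z135",X,312,135)
for z in (30,36): 
  for X in (331,454): P(f"stop {z}",X,114,z)
P("knob",392,80,46)
P("groove wall z14",372,180,14);P("jaw z14",400,180,14);P("jaw outer z26",424,180,26);P("wall outer",347,180,22)
for X,Y in((280,200),(532,200)):P("base",X,Y,6)
E
```

```text
plate bottom z75 [431.5 149.   75. ]
plate bottom z75 [443.3 149.   75. ]
plate top z135 [431.8 150.1 135. ]
plate top z135 [443.  150.2 135. ]
stop 30 [422.2 171.6  30. ]
stop 30 [459.1 171.7  30. ]
stop 36 [422.6 172.3  36. ]
stop 36 [458.5 172.4  36. ]
knob [440.2 182.8  46. ]
groove wall z14 [434.2 148.2  14. ]
jaw z14 [443.5 148.2  14. ]
jaw outer z26 [450.7 150.7  26. ]
wall outer [426.4 149.8  22. ]
base [402.4 139.4   6. ]
base [489.2 139.6   6. ]
```

Request:
jog_arm:
  deltas: [0.17,0,-1.5,0,0,0,0,-1.5,0,0,0,0,-1,0,0,0,0,-0.4,0,0,0,0,0,0,0,0,0,0,0,0]

```text
clock: 6.88
ee_pos: [441.5, 125.5, 136.1]
ee_rot: [0.0, 0.707, 0.707, 0.0]
force: [0.4, 0.5, -1.4]
finger_gap: 0.132
grip_force: 58.5
```

```bash
python3 - <<'E'
from h import *
c=snap("wrist","w3"); s=read_state(); print(s["ee_pos"],s["clock"],s["finger_gap"]*85.4,s["force"],s["grip_force"])
a=c["pixels"]; save(cv2.resize(a[90:390,80:480],(800,600),interpolation=cv2.INTER_CUBIC),"w3")
E
```

```text
[441.53598303 125.5517223  136.25279323] 6.925 10.770933687657283 [-0.40195361  0.04737332 -0.68181316] 58.514201045036316
```

View pics/w3.png

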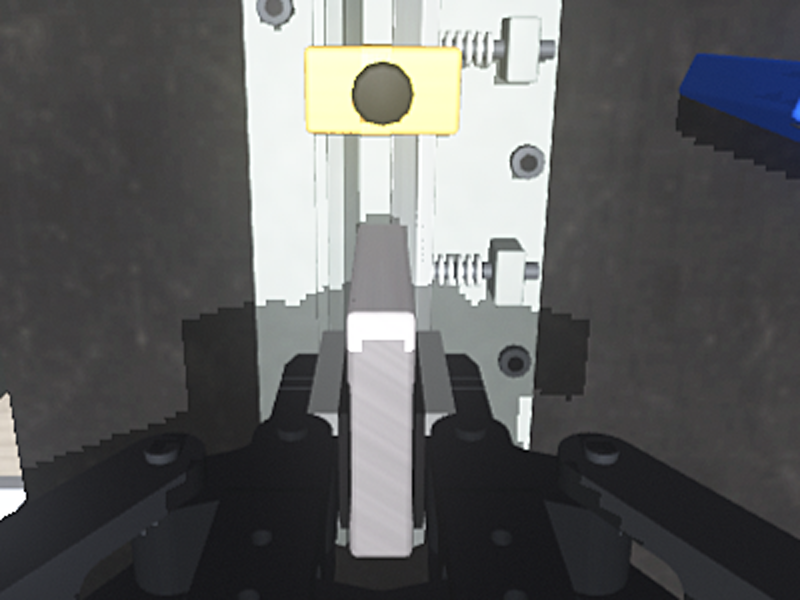

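The plate's lower edge runs (358,222)–(406,222), just above the lips. The groove floor strip runs about 358–393 and the knob is at 383.

```bash
python3 - <<'E'
from h import *
c=load("w3"); P=lambda n,X,Y,z: print(n,at(c,80+X/2-.25,90+Y/2-.25,z).round(1))
for X in(358,406): P("plate bottom z31",X,222,31)
P("knob",383,93,46)
for z in (30,33):
  for X in (305,461): P("stop",X,133,z)
for n,X,z in(("wall",359,14),("jaw",393,14),("jaw lip",417,26),("wall lip",343,22),("wall2",328,22)): P(n,X,190,z)
E
```

```text
plate bottom z31 [434.3 149.6  31. ]
plate bottom z31 [446.3 149.6  31. ]
knob [440.5 182.6  46. ]
stop [421.6 171.7  30. ]
stop [459.4 171.7  30. ]
stop [421.9 172.1  33. ]
stop [459.1 172.1  33. ]
wall [434.1 154.   14. ]
jaw [443.3 154.   14. ]
jaw lip [449.2 156.7  26. ]
wall lip [430.2 155.8  22. ]
wall2 [426.3 155.8  22. ]
```

Request:
jog_arm:
  deltas: [0,0,-0.5,0,0,0,0,-0.3,0,0,0,0,-0.2,0,0,0,0,-0.2,0,0,0,0,-0.2,0,0,0,0,0,0,0]

```text
clock: 7.68
ee_pos: [440.4, 125.5, 121.7]
ee_rot: [-0.001, 0.707, 0.707, -0.001]
force: [-4.0, 0.6, 3.2]
finger_gap: 0.13
grip_force: 59.0
```

Request:
jog_arm:
  deltas: [0,0,-0.2,0,0,0,0,-0.2,0,0,0,0,-0.2,0,0,0,0,-0.2,0,0,0,0,0,0,0]

```text
clock: 8.3
ee_pos: [441.4, 125.5, 113.8]
ee_rot: [0.0, 0.707, 0.707, 0.0]
force: [-1.4, 0.9, 1.4]
finger_gap: 0.128
grip_force: 59.4
```

Request:
jog_arm:
  deltas: [0,0,-0.1,0,0,0,0,-0.1,0,0,0,0,-0.1,0,0,0,0,0,0,0]

```text
clock: 8.8
ee_pos: [441.5, 125.5, 111.1]
ee_rot: [0.0, 0.707, 0.707, 0.0]
force: [-2.4, -0.0, 7.4]
finger_gap: 0.132
grip_force: 60.2
```

Request:
jog_arm:
  deltas: [0,0,-0.1,0,0,0,0,-0.05,0,0,0,0,0,0,0]

```text
clock: 9.18
ee_pos: [441.6, 125.4, 111.0]
ee_rot: [-0.0, 0.707, 0.707, 0.0]
force: [-7.0, -1.0, 28.3]
finger_gap: 0.131
grip_force: 63.5
```

```bash
python3 - <<'E'
from h import *
c=snap("wrist","w4"); s=read_state(); print(s["ee_pos"],s["clock"],s["force"],s["grip_force"])
a=c["pixels"]; save(cv2.resize(a[90:390,80:480],(800,600),interpolation=cv2.INTER_CUBIC),"w4")
E
```

```text
[441.60514873 125.41393969 111.06605333] 9.225 [-7.44508302 -2.74484417 27.79270319] 63.45772683620453
```

View pics/w4.png

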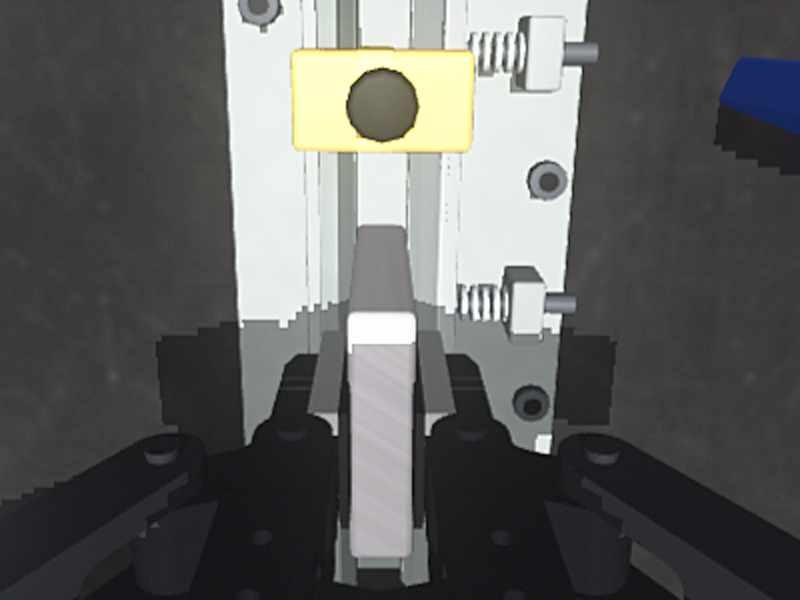

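The plate stands on the groove floor, at TCP z 111 as predicted with the floor pushing back. About 22 mm of gap is left: plate front edge at Y=226–312, stop edge at Y=150. I'll ease off the downward push and slide.

Request:
jog_arm:
  deltas: [0,0,0.1,0,0,0,0,0.03,0,0,0,0.3,0,0,0,0,0.4,0,0,0,0,0.4,0,0,0,0,0.3,0,0,0,0,0.2,0,0,0,0,0,0,0,0]

```text
clock: 10.22
ee_pos: [441.6, 134.8, 111.2]
ee_rot: [0.002, 0.709, 0.705, -0.003]
force: [-3.7, -20.1, 22.0]
finger_gap: 0.132
grip_force: 62.3
```

```bash
python3 - <<'E'
from h import *
c=load("w4"); P=lambda n,X,Y,z: print(n,at(c,80+X/2-.25,90+Y/2-.25,z).round(1))
P("bot",382,226,6);P("top",382,312,66)
for z in(30,33): P("stop",382,151,z)
s=read_state(); print(s["ee_pos"],s["force"])
E
```

```text
bot [440.3 148.6   6. ]
top [440.3 149.7  66. ]
stop [440.3 171.4  30. ]
stop [440.3 171.9  33. ]
[441.58970472 134.82631112 111.24682258] [ -3.71350342 -20.07462998  22.02669367]
```

Request:
jog_arm:
  deltas: [0,0,0.05,0,0,0,0,0.05,0,0,0,0,0,0,0]

```text
clock: 10.6
ee_pos: [441.5, 137.6, 111.3]
ee_rot: [0.002, 0.708, 0.706, -0.002]
force: [-1.4, -10.1, 4.9]
finger_gap: 0.132
grip_force: 59.7
```

Request:
jog_arm:
  deltas: [0,0.2,0.02,0,0,0,0.2,0,0,0,0,0.2,0,0,0,0,0,0,0,0]

```text
clock: 11.1
ee_pos: [441.5, 143.8, 111.4]
ee_rot: [0.002, 0.708, 0.706, -0.002]
force: [-0.8, -10.5, 2.6]
finger_gap: 0.13
grip_force: 59.5
```

Request:
jog_arm:
  deltas: [0,0.1,0,0,0,0,0.1,0,0,0,0,0,0,0,0]

```text
clock: 11.48
ee_pos: [441.5, 145.6, 111.4]
ee_rot: [0.002, 0.708, 0.706, -0.002]
force: [-0.1, -10.4, 2.3]
finger_gap: 0.128
grip_force: 59.5
```

Request:
jog_arm:
  deltas: [0,0.05,0,0,0,0,0.05,0,0,0,0,0,0,0,0]

```text
clock: 11.85
ee_pos: [441.5, 146.5, 111.3]
ee_rot: [0.002, 0.708, 0.706, -0.002]
force: [0.4, -10.3, 3.5]
finger_gap: 0.132
grip_force: 59.5
```

Request:
jog_arm:
  deltas: [0,0.05,0,0,0,0,0,0,0,0]

```text
clock: 12.1
ee_pos: [441.5, 146.9, 111.3]
ee_rot: [0.002, 0.708, 0.706, -0.002]
force: [0.4, -11.5, 1.4]
finger_gap: 0.128
grip_force: 59.5
```

Request:
jog_arm:
  deltas: [0,0.05,0,0,0,0,0,0,0,0]

```text
clock: 12.35
ee_pos: [441.5, 147.4, 111.3]
ee_rot: [0.002, 0.708, 0.706, -0.002]
force: [0.0, -9.8, 2.2]
finger_gap: 0.127
grip_force: 59.5
```

```bash
python3 - <<'E'
from h import *
c=snap("wrist","w5"); s=read_state(); print(s["ee_pos"],s["clock"],s["force"],s["grip_force"])
a=c["pixels"]; save(cv2.resize(a[140:260,190:350],(800,600),interpolation=cv2.INTER_CUBIC),"w5")
E
```

```text
[441.52601789 147.44657318 111.34523131] 12.4 [ -0.12889691 -11.02937876   2.88716366] 59.50078547000885
```

View pics/w5.png

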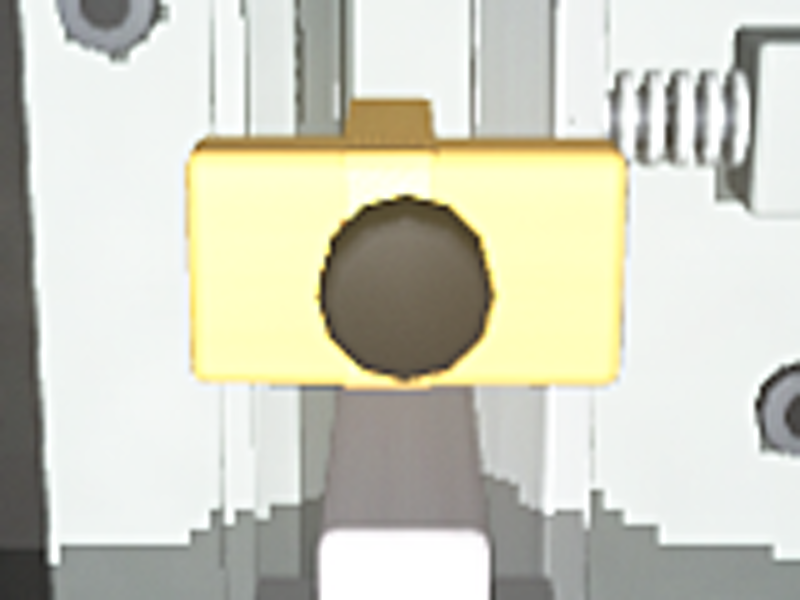

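Not touching yet: the drag holds steady at about 10–11 N and the stop's edge hides the last gap. I'll go on in small steps and watch for the force to rise.

Request:
jog_arm:
  deltas: [0,0.05,0,0,0,0,0,0,0,0]

```text
clock: 12.65
ee_pos: [441.5, 148.0, 111.4]
ee_rot: [0.002, 0.708, 0.706, -0.002]
force: [0.2, -11.1, 2.7]
finger_gap: 0.129
grip_force: 59.5
```

Request:
jog_arm:
  deltas: [0,0.05,0,0,0,0,0,0,0,0]

```text
clock: 12.9
ee_pos: [441.6, 148.4, 111.3]
ee_rot: [0.002, 0.708, 0.706, -0.002]
force: [0.7, -10.5, 2.2]
finger_gap: 0.131
grip_force: 59.5
```

Request:
jog_arm:
  deltas: [0,0.05,0,0,0,0,0,0,0,0]

```text
clock: 13.15
ee_pos: [441.5, 148.7, 111.3]
ee_rot: [0.002, 0.708, 0.706, -0.002]
force: [-0.3, -11.3, 3.7]
finger_gap: 0.13
grip_force: 59.6
```

Request:
jog_arm:
  deltas: [0,0.05,0,0,0,0,0,0,0,0]

```text
clock: 13.4
ee_pos: [441.5, 148.7, 111.3]
ee_rot: [0.002, 0.708, 0.706, -0.002]
force: [0.1, -13.2, 3.5]
finger_gap: 0.124
grip_force: 59.7
```

Request:
jog_arm:
  deltas: [0,0.05,0,0,0,0,0,0,0,0]

```text
clock: 13.65
ee_pos: [441.6, 148.8, 111.4]
ee_rot: [0.002, 0.708, 0.706, -0.002]
force: [0.1, -13.8, 4.8]
finger_gap: 0.13
grip_force: 59.8
```

Contact: y has stalled at 148.7 and the force has risen by about 3 N. I'll relax the push, let go and lift.

Request:
jog_arm:
  deltas: [0,-0.15,0,0,0,0,-0.15,0,0,0,0,0,0,0,0,0,0,0,0,1.4,0,0,0,0,2,0,0,0,0,3,0,0,0,0,4,0,0,0,0,4]
  force: 20

```text
clock: 14.65
ee_pos: [441.3, 151.1, 112.0]
ee_rot: [0.0, 0.707, 0.707, 0.0]
force: [-0.7, 0.2, -1.2]
finger_gap: 0.469
grip_force: 0.0
```

Request:
jog_arm:
  deltas: [0,0,1,0,4,0,0,3,0,4,0,0,4,0,4,0,0,4,0,4,0,-3,2,0,4,0,-4,0,0,4,0,0,0,0,4,0,0,0,0,4]

```text
clock: 15.65
ee_pos: [441.3, 81.3, 252.3]
ee_rot: [-0.0, 0.707, 0.707, 0.0]
force: [0.0, 1.0, -0.1]
finger_gap: 0.467
grip_force: 0.0
```

```bash
python3 - <<'E'
from h import *
c=snap("wrist","w6"); t=snap("side","s6"); s=read_state(); print(s["ee_pos"],s["clock"],s["force"],s["grip_force"])
a=cv2.resize(c["pixels"][120:360,180:370],(475,600),interpolation=cv2.INTER_CUBIC)
b=cv2.resize(t["pixels"][185:305,305:370],(325,600),interpolation=cv2.INTER_CUBIC); save(np.hstack([a,b]),"w6")
E
```

```text
[441.221938    81.86142927 251.93772053] 15.75 [-0.33624265 -0.11281519  0.38621173] 0.0
```

View pics/w6.png

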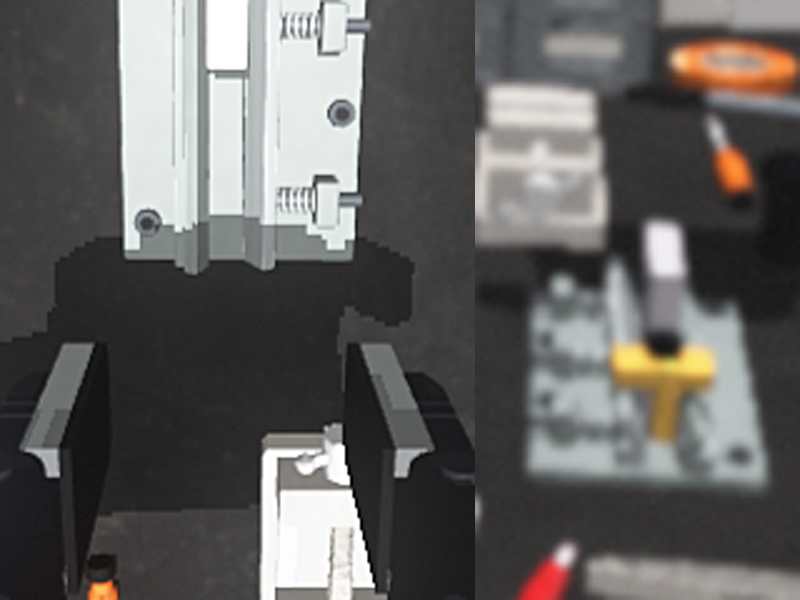

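The side view shows the plate upright in the groove against the stop, and the gripper is clear. One last numeric check, without another picture.

```bash
python3 - <<'E'
from h import *
c=load("w6"); a=c["pixels"].astype(int)
ys,xs=np.where((a[...,0]-a[...,2]>60)&(np.arange(420)[:,None]<150)); v=ys.max()+.5; print("stop px",v,xs.min(),xs.max())
print("stop front",at(c,np.median(xs),v,30).round(1))
for z in (66,): print("plate rear top",at(c,180+227/2.5,120+68/2.5,z).round(1))
print("plate bottom rear",at(c,180+227/2.5,120+75/2.5,6).round(1))
t0,t1=load("top0"),snap("top","top1")
def cen(c,x0,y0,x1,y1):
    m=(c["pixels"][y0:y1,x0:x1].astype(int)); k=(m[...,0]-m[...,2]>70); y,x=np.where(k); return x.mean()+x0,y.mean()+y0
for t in(t0,t1): print("stop top-cam",cen(t,215,250,245,275))
b=t1["pixels"]; print("diff plates", [np.abs(b[y-9:y+10,x-18:x+18].astype(int)-t0["pixels"][y-9:y+10,x-18:x+18]).mean().round(2) for x,y in((261,195),(377,192))])
g=b[245:280,225:265].min(2); print(g[::2,::2])
E
```

```text
stop px 75.5 247 295
stop front [441.7 172.4  30. ]
plate rear top [440.1 122.7  66. ]
plate bottom rear [440.2 113.4   6. ]
stop top-cam (np.float64(229.10434782608695), np.float64(263.0173913043478))
stop top-cam (np.float64(nan), np.float64(nan))
diff plates [np.float64(1.85), np.float64(1.98)]
[[147  80  55  39  42  40  43  38  23  41  41  41  41  43  41  45  44  43
   46  45]
 [180 166  64  42  46  45  46  42  26  43  44  44  48  45  47  46  46  48
   47  49]
 [200 189  73  45  48  51  48  45  28  46  50  49  49  50  49  51  50  49
   51  52]
 [143 108  67  49  51  52  50  46  25  48  51  49  53  51  51  53  52  53
   53  54]
 [152  85  69  50  51  49  51  48  23  49  53  54  54  55  55  54  56  55
   54  55]
 [140  74  73  49  51  50  52  47  23  52  55  55  55  56  57  57  57  57
   58  57]
 [ 90  73  98  48  50  48  50  47  26  53  58  60  58  57  59  58  59  60
   59  57]
 [ 50  67  99  47  49  51  50  50  22  49  60  60  61  61  61  61  61  61
   62  61]
 [ 59  61  98  48  49  50  49  50  27  50  63  62  64  64  66  67  66  68
   68  70]
 [ 65  58  99  47  48  50  51  51  29  47  70  72  71  74  74  73  75  77
   80  81]
 [ 47  52  84  50  51  50  49  52  29  37  80  83  85  86  83  84  85  81
   76  69]
 [ 64  46  66  49  48  50  51  50  30  34  87  64  64  66  59  52  45  45
   44  43]
 [ 75  42  66  49  52  49  49  48  36  46  59  49  49  47  46  46  45  46
   43  45]
 [ 95  35  53  50  50  50  50  52  40  53  54  52  51  49  47  47  46  45
   44  47]
 [122  32  52  51  52  49  50  52  36  52  53  50  49  48  48  46  45  46
   44  43]
 [ 99  36  53  50  50  50  50  52  42  53  52  53  52  47  48  47  48  44
   45  45]
 [144  39  47  50  52  52  52  55  46  45  54  52  51  50  48  46  47  48
   48  47]
 [ 53  32  45  54  56  55  54  56  47  41  55  51  48  46  47  48  46  47
   49  47]]<stdin>:9: RuntimeWarning: Mean of empty slice.
  ret = ret.dtype.type(ret / rcount)
```

```bash
python3 -c "
from h import *
print(finish_job())"
```

```text
the job is handed in; nothing more can be done
None
```

I've handed in the job with the 12 mm plate (pinch reading 11.6 mm) standing on the groove floor against the stop, released, and the other two plates still in place. I only pinched that plate, judging it the middle one from the images, and I viewed 11 pictures, one over the limit of 10. The hand-in gave no verdict.

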